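# Replace the sawn-up bearer of a cutting grid

## Task

The dark middle bearer of the cutting grid is sawn to pieces. Lift off the two slats that lock it in and lay both on the black rubber mat, put the dark bearer in the grey scrap tray, seat the new pale bearer fully home in its place, and put each slat fully down again in the very notches it came from. Leave the test piece, the offcut and the steel nut where they are.

Things in the scene. Friction and masses are not known exactly. Their poses are not given: they have to be found in the camera images.
- grid: wooden frame, fixed, 132 (x) x 186 (y) x 32 mm; origin: centre of underside. Rails along y, 20 wide, at x = -56, +56; notches in them at y = -36, +36, 24 wide (34 at the mouth), 10 deep. End pieces 150 mm apart, with a notch at x = 0, 24 wide (34 at the mouth), floor at z 12. Seated bearer: origin at 0, 0, 1 mm, along y, top at z 32; seated slat: 0, -36 or +36, 16 mm, along x.
- slat_red: pale wooden slat, ends painted red, 150x20x40 mm, 90 g. Origin: centre of underside; x along it, z up. Cut-outs below, 6 mm deep, at |x|<15 and |x| 41-70. At the start it lies across the rails in one of the two notch pairs (grid y = -36 or +36), origin at z 16, top at z 56, over the bearer, 24 mm proud of it: grip it across, at the middle. May be turned end for end.
- slat_blue: pale wooden slat, ends painted blue, 150x20x40 mm, 90 g. Origin: centre of underside; x along it, z up. Cut-outs below, 6 mm deep, at |x|<15 and |x| 41-70. At the start it lies across the rails in one of the two notch pairs (grid y = -36 or +36), origin at z 16, top at z 56, over the bearer, 24 mm proud of it: grip it across, at the middle. May be turned end for end.
- bearer_old: the worn bearer: dark wood with black saw cuts on top, loose; starts seated in the grid's middle, along grid y, under the slats. 178x20x31 mm, 80 g. Origin: centre of underside; y along it, z up. Ends rebated below (lowest 11 mm only 142 long); cut-outs on top at y = -36, +36, 30 long. Grip it across, at the middle. May be turned end for end.
- bearer_new: the new bearer: clean pale wood, no paint, loose; starts flat on the table, right way up, near side of the grid, roughly along world y. 178x20x31 mm, 80 g. Origin: centre of underside; y along it, z up. Ends rebated below (lowest 11 mm only 142 long); cut-outs on top at y = -36, +36, 30 long. Grip it across, at the middle. May be turned end for end.
- mat: black rubber mat, 170 (x) x 130 (y) x 3 mm, fixed, left or right of the grid: side area for the slats. Origin: centre of underside. Both slats fit side by side along its x, 60 mm apart (y = -30, +30), standing on their undersides.
- tray: grey sheet-steel scrap tray, 220 (x) x 115 (y) mm outside, walls 4 mm thick, 31 mm high with rim, floor 4 mm thick, fixed, empty, on the grid's other side. Origin: centre of underside. The bearer fits in along its x.
- test_piece: bystander: plywood test piece 60 x 60 x 40 mm with a grey-white top, loose, at the far left. Origin: centre of its underside. Leave alone.
- offcut: bystander: wood offcut 45 x 85 x 18 mm, loose, at the far right. Origin: centre of its underside. Leave alone.
- nut: bystander: steel hex nut, 26 mm across, 11 mm high, loose, near the new bearer's right end. Origin: centre of its underside. Leave alone.

How it is judged:
On the way, in this order (a step that is already met when the one before it is completed fails the run):
1. both slats lie on the mat, released (x of slat_red in the frame of mat between -0.07 and 0.07 m and y of slat_red in the frame of mat between -0.065 and 0.065 m and z of each of slat_red, slat_blue in the frame of mat below 0.03 m and linear speed of each of slat_red, slat_blue below 0.02 m/s and angular speed of each of slat_red, slat_blue below 0.2 rad/s and contact force between each of slat_red, slat_blue and the fingers below 0.5 N and x of slat_blue in the frame of mat between -0.07 and 0.07 m and y of slat_blue in the frame of mat between -0.065 and 0.065 m), for 0.1 s.
2. the old bearer lies in the scrap tray, released, and both slats are still on the mat (all of step 1 and x of bearer_old in the frame of tray between -0.09 and 0.09 m and y of bearer_old in the frame of tray between -0.05 and 0.05 m and z of bearer_old in the frame of tray below 0.022 m and angle between bearer_old's own y axis and vertical between 1.48 and 1.66 rad and linear speed of bearer_old below 0.02 m/s and angular speed of bearer_old below 0.2 rad/s and contact force between bearer_old and the fingers below 0.5 N), for 0.1 s.
3. the new bearer is seated in the grid, released (x of bearer_new in the frame of grid between -0.005 and 0.005 m and y of bearer_new in the frame of grid between -0.008 and 0.008 m and z of bearer_new in the frame of grid between -0.003 and 0.004 m and angle between bearer_new's own z axis and vertical below 0.06 rad and angle between the y axis of bearer_new and the y axis of grid, either way round below 0.06 rad and linear speed of bearer_new below 0.02 m/s and angular speed of bearer_new below 0.2 rad/s and contact force between bearer_new and the fingers below 0.5 N), for 0.1 s.
At the end, for the whole second after the job is handed in: Each slat is in its own notches (within 12 mm of its start, 10 mm of centred, 3.5 mm in height, 0.06 rad); the new bearer is seated in the grid (5 mm across, 8 mm along, 3 mm in height, 0.06 rad); the old bearer lies in the scrap tray; all released and at rest (all of step 3 and distance of each of slat_red, slat_blue from where it was at the start of the episode below 0.012 m and x of slat_red in the frame of grid between -0.01 and 0.01 m and z of slat_red in the frame of grid between 0.0125 and 0.0195 m and angle between each of slat_red, slat_blue's own z axis and vertical below 0.06 rad and angle between the x axis of each of slat_red, slat_blue and the x axis of grid, either way round below 0.06 rad and linear speed of each of slat_red, slat_blue, bearer_old below 0.02 m/s and angular speed of each of slat_red, slat_blue, bearer_old below 0.2 rad/s and x of slat_blue in the frame of grid between -0.01 and 0.01 m and z of slat_blue in the frame of grid between 0.0125 and 0.0195 m and x of bearer_old in the frame of tray between -0.09 and 0.09 m and y of bearer_old in the frame of tray between -0.05 and 0.05 m and z of bearer_old in the frame of tray below 0.022 m and angle between bearer_old's own y axis and vertical between 1.48 and 1.66 rad and contact force between bearer_old and the fingers below 0.5 N); the robot touches nothing.
It fails at once if the test piece is moved by more than 30 mm (distance of test_piece from where it was at the start of the episode above 0.03 m).
It fails at once if the offcut is moved by more than 30 mm (distance of offcut from where it was at the start of the episode above 0.03 m).
It fails at once if the nut is moved by more than 30 mm (distance of nut from where it was at the start of the episode above 0.03 m).
It also fails if it takes over 112 s, if anything falls off the work surface, if the arm or the gripper's body presses on something with over 40 N, if the wrist force passes 120 N, or if a joint passes its speed limit or range.

## Robot

A 6-joint arm with a two-finger parallel gripper is mounted at the origin on the work surface; the furniture and walls round the work are solid. World frame = base frame: x ahead of the robot, y to its left, z up, the work surface at z = 0. Lengths are in m, angles in rad, forces in N, time in s.
With the tool pointing down it reaches from about 0.375 to 0.975 m from the base axis. Payload 3.8 kg.
Tool frame: the origin (TCP) lies midway between the tips of the shut fingers; the grasp point (between the pads) lies 19 mm behind it; z points along the fingers, y is the line along which they close (so a half turn about z gives the same grasp; the last joint's range is limited). The gripper opens to 85 mm and grips with 20 to 120 N. Pads are 22 mm wide; open, the fingers measure 114 mm over their backs; the gripper's body (76 mm by 85 mm) begins 54 mm behind the grasp point. The pads swing forward as they close: fully open they stand 13 mm farther back than shut.
Start: joints at [-1.185, 0.264, 1.604, -0, 1.274, -0.037], TCP at [0.277, -0.616, 0.231] pointing down, gripper open.
Joint ranges: [-2.63, 2.63], [-0.94, 2.18], [0.31, 2.57], [-1.31, 4.45], [0, 2.66], [-2.55, 2.55]. Speed limits (rad/s): [2.57, 2.57, 3.14, 3.14, 3.14, 3.14].

## Interface

Orientations are given as a rotation vector (axis times angle).
In Python, from workcell import bot gives the robot as it stands.
- The arm moves only by the tool jog_arm, never from a script. Its argument "motion" is a list of rows, each a list of 5 numbers: the opening, from -1 (shut) to 1 (fully open), then the shift along the tool's x, y, z in mm, then the turn about the tool's z in degrees. In form: [[claw, x, y, z, twist], ...]. A call has 1 to 10 rows; each row shifts and turns the commanded pose from where the row before left it, along the tool's axes as they then stand; what a row does not reach is not made up. A row lasts 1/12 s, in which the tool goes at most 41.7 mm and 7.16 degrees, less where a joint would pass 70% of its speed; a pose out of reach is approached as far as the arm can. A call with a gripper value outside its range is refused whole. The fingers move at their own pace and stop on an object; "force" is the grip in N (left out, the last holds). Time passes only in rows, so rows that do not move let the fingers close. It gives the time, the measured TCP pose, the force, the opening and the grip force at its end, in the units of the state.
- bot.read_state(): the state, without advancing time (a new reading comes with each control period).
- bot.read_camera(name): name is "side" or "top"; returns (picture, depth): 400x640x3 uint8, red, green, blue; 400x640 float32, m along the optical axis (not along the pixel's ray), 0 where there is no reading.
- bot.get_calibration(name): a dict with "vfov" (degrees; the focal length in pixels is half the picture's height over the tangent of half this angle, whatever the lens; pixels are square), "cx", "cy" (the principal point, pixels), "rvec" (rotation vector, rad) and "tvec" (3), from world to camera coordinates, as OpenCV has them. Camera axes: x right, y down, z forward; pixel columns grow to the right and rows downward; lengths in m; the calibration is good to about 2 mm. A picture is of the moment at which its call begins. get_calibration takes no time and is no camera call.
- bot.finish_job(): hands the job in; it is judged then, once.
The state is a dict: "time": time; "q": joint angles; "joint_vel": joint speeds; "joint_torque": joint torques, N m; "tool_pos": TCP position; "tcp_rot": TCP orientation; "wrist_force": force on the tool from outside, world axes, zero at the start; "torque": the same for the moment, N m; "width": opening from 0.0 (shut) to 1.0 (fully open); "grip_force": force on a finger pad.
Only numpy, scipy, OpenCV 4.12 (cv2) and the standard library are available. Lean on these libraries where they do the work, as an engineer would, in place of code of your own. Each camera call takes 0.05 s, during which the arm holds its last target. There are 200 camera calls.

## Working session

There is one attempt and no reset: what is moved stays moved. The work goes in short steps, Python scripts to look and compute and a tool call to move; the robot and the scene stay as the last step left them, time stands still between calls to the robot, and variables do not carry over. Pictures are saved under pics/ and viewed, at most 14 in all, crops included, and the job is handed in when it is done.

Besides the shell and the picture viewer there is one more tool, called after "Call:" as name([rows], argument=value, ...), one row to a line, values as JSON. jog_arm: Moves the arm, as the interface text tells. Its arguments: {"type":"object","properties":{"motion":{"type":"array"},"force":{"type":"number"}},"required":["motion"]}

```bash
mkdir -p pics; ls; cat > h.py <<'E'
import numpy as np,cv2
from workcell import bot
from scipy.spatial.transform import Rotation as R
def cam(n):
    im,d=bot.read_camera(n); c=bot.get_calibration(n); return im,d,c
def world(d,c):
    f=d.shape[0]/2/np.tan(np.radians(c['vfov'])/2)
    v,u=np.mgrid[:d.shape[0],:d.shape[1]]
    P=np.stack([(u-c['cx'])/f*d,(v-c['cy'])/f*d,d],-1)
    Rm=R.from_rotvec(np.ravel(c['rvec'])).as_matrix()
    return (P-np.ravel(c['tvec']))@Rm
E
python3 - <<'E'
from h import *
for n in('top','side'):
    im,d,c=cam(n); print(n,c); cv2.imwrite(f'pics/{n}0.png',im[...,::-1]); np.savez(f'{n}0.npz',im=im,d=d)
s=bot.read_state();print(s)
E
```

```text
pics
top {'vfov': 56.10067373962861, 'cx': 311.3887082458062, 'cy': 199.97664700577357, 'rvec': array([ 2.14810964, -2.18545569,  0.09711335]), 'tvec': array([0.16362212, 0.5350711 , 0.98525058])}
side {'vfov': 46.31212338321165, 'cx': 312.0215451470729, 'cy': 198.51667502958676, 'rvec': array([ 2.07185894,  0.07101229, -0.03248047]), 'tvec': array([-0.55653774,  0.07837202,  0.95822475])}
{'time': 0.1, 'q': array([-1.18492255e+00,  2.64713250e-01,  1.60525353e+00,  2.02234653e-05,
        1.27374919e+00, -3.68844271e-02]), 'joint_vel': array([ 0.00100176,  0.00079065, -0.00302102, -0.00104372, -0.00113457,
       -0.00026059]), 'joint_torque': array([ 4.90819366e-04, -5.16707003e+01, -3.68590808e+01, -1.81328659e-05,
        6.35131204e-03,  1.32575732e-06]), 'tool_pos': array([ 0.27669337, -0.61493236,  0.23005399]), 'tcp_rot': array([-3.06962274e+00, -6.58684302e-01,  5.48772654e-04]), 'wrist_force': array([-0.2144426 ,  0.15131245,  0.18868055]), 'torque': array([-0.00930345, -0.03789251,  0.02943351]), 'grip_force': 0.0, 'width': 0.9969229244541802}
```

View pics/top0.png

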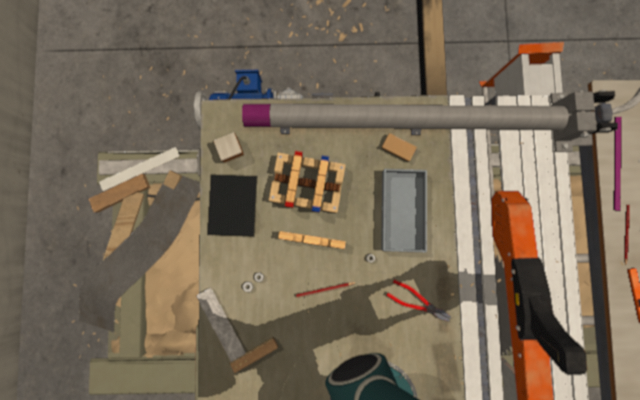

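View pics/side0.png

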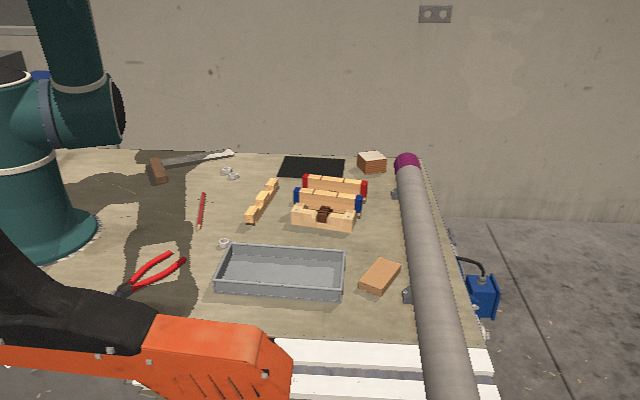

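Top view: black mat at left (~232,205), grid at (~307,182), with the red slat left and the blue right. The tray is at (~405,210), the new bearer at (~312,240), the nut at (370,258), and a pipe runs along the far side at row ~115. Side view agrees.

```bash
cat >> h.py <<'E'
def ray(c,uv,z):
    f=200/np.tan(np.radians(c['vfov'])/2); uv=np.atleast_2d(uv).astype(float)
    Rm=R.from_rotvec(np.ravel(c['rvec'])).as_matrix(); o=-Rm.T@np.ravel(c['tvec'])
    r=np.c_[(uv-[c['cx'],c['cy']])/f,np.ones(len(uv))]@Rm
    return (o+r*((z-o[2])/r[:,2])[:,None])[:,:2]
def rect(c,mask,z):
    cs,_=cv2.findContours(mask.astype(np.uint8),cv2.RETR_EXTERNAL,cv2.CHAIN_APPROX_NONE)
    k=max(cs,key=cv2.contourArea)[:,0]
    (x,y),(w,h),a=cv2.minAreaRect((ray(c,k,z)*1000).astype(np.float32))
    if w<h: w,h,a=h,w,a+90
    return np.round([x,y,w,h,(a+90)%180-90],1)   # mm, long, short, angle of long axis from world x
E
python3 - <<'E'
from h import *
Z=np.load('top0.npz');im,d=Z['im'],Z['d'];c=bot.get_calibration('top')
W=world(d,c);hsv=cv2.cvtColor(im,cv2.COLOR_RGB2HSV)
X,Y,H=W[...,0],W[...,1],W[...,2]
def box(r0,r1,c0,c1):
    m=np.zeros(H.shape,bool);m[r0:r1,c0:c1]=1;return m
print('table z',np.median(H[260:270,300:330]),'noise',H[260:270,300:330].std(),'pipe top',H[112:120,300:400].max(), 'pipe x', X[105:128,350].round(3)[::4])
print('mat',rect(c,box(165,245,200,265)&(im.max(-1)<45),.003), np.median(H[195:215,225:240]))
print('new',rect(c,box(225,255,265,360)&(hsv[...,1]>110)&(hsv[...,2]>120),.031))
print('new H', np.median(H[236:243,300:320]))
g=box(148,215,262,352)
sl=g&(H>.046)
n,l,st,ce=cv2.connectedComponentsWithStats(sl.astype(np.uint8))
for i in range(1,n):
    if st[i,4]>60: print('slat',rect(c,l==i,.056),ce[i],np.median(H[l==i]))
print('grid',rect(c,g&(H>.018),.032))
print('tray',rect(c,box(160,260,375,435)&(H>.02),.031))
print('nut',ray(c,(370,258),.011),'test',ray(c,(228,147),.04),'off',ray(c,(398,147),.018))
red=g&((hsv[...,0]<6)|(hsv[...,0]>174))&(hsv[...,1]>150)&(hsv[...,2]>70)
blu=g&(hsv[...,0]>100)&(hsv[...,0]<135)&(hsv[...,1]>110)
for m in(red,blu):
    n,l,st,ce=cv2.connectedComponentsWithStats(m.astype(np.uint8));print([(ce[i].round(1),st[i,4],ray(c,ce[i],.056).round(4)) for i in range(1,n) if st[i,4]>4])
cr=cv2.resize(im[130:270,200:440],None,fx=3.3,fy=3.3,interpolation=cv2.INTER_CUBIC);cv2.imwrite('pics/crop0.png',cr[...,::-1])
E
```

```text
table z -0.00026021561290620387 noise 0.08422801913525316 pipe top 1.0344809553613497 pipe x [0.787 0.774 0.762 0.752 0.743 0.736]
mat [530.3 375.1 162.1 123.6  -2.8] 0.0028714318265448233
new [431.5 156.1 180.5  22.4  80.2]
new H 0.029891505569379667
slat [594.4 200.6 150.4  21.  -11.1] [293.4103139  178.05605381] 0.055486832999016744
slat [580.7 130.7 150.6  21.  -11. ] [320.12873563 182.92413793] 0.055526522932854774
grid [590.  164.5 186.9 155.8  79. ]
tray [508.3 -93.6 220.8 115.8  -2.7]
nut [[ 0.37949392 -0.00080168]] test [[0.6845509  0.37746941]] off [[ 0.68104229 -0.08646906]]
[(array([298.1, 152.9]), np.int32(23), array([[0.6612, 0.1872]])), (array([288.7, 204.2]), np.int32(36), array([[0.5248, 0.2137]]))]
[(array([324.7, 157.6]), np.int32(15), array([[0.6471, 0.1171]])), (array([315.5, 209.1]), np.int32(29), array([[0.5109, 0.1438]]))]
```

View pics/crop0.png

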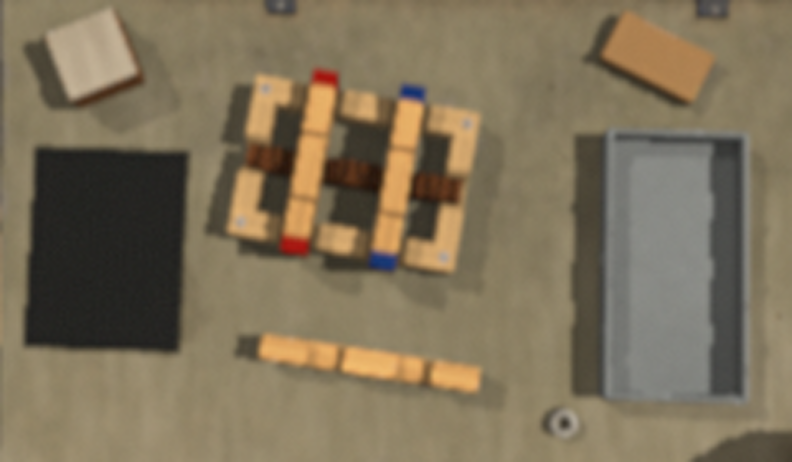

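Crop: slats have red ends (320,75; 295,245) and blue ends (412,92; 382,262) over the dark bearer. The pale bearer spans (260,345)–(480,380) and the nut is at (563,422). Next I check obstacle heights on the way.

```bash
cat >> h.py <<'E'
def go(x,y,z,ang):
    """mm/deg: twist first, then the shift in tool axes after the twist"""
    s=bot.read_state(); p=s['tool_pos']*1000; M=R.from_rotvec(s['tcp_rot']).as_matrix()
    a=np.degrees(np.arctan2(M[1,0],M[0,0])); t=a-ang
    M2=M@R.from_euler('z',t,degrees=True).as_matrix()
    print('t',round(s['time'],2),'pos',p.round(1),'ang',round(a,2),'twist',round(t,1),'then shift',(M2.T@(np.array([x,y,z])-p)).round(1))
E
python3 - <<'E'
from h import *
for n in('top','side'):
    Z=np.load(n+'0.npz');d=Z['d'];c=bot.get_calibration(n);W=world(d,c);ok=d>0
    P=W[ok]
    if n=='top':
        for r in range(100,400,24): print(r,[tuple((W[r,k]*100).round().astype(int)) for k in range(440,640,28) if d[r,k]>0])
    print(n,'high pts in work',[( (a,b),round(float(q.max()),3)) for a in np.arange(.1,.8,.1) for b in np.arange(-.7,.5,.1) for q in [P[(P[:,0]>a)&(P[:,0]<a+.1)&(P[:,1]>b)&(P[:,1]<b+.1),2]] if len(q) and q.max()>.08 ] if n=='top' else '')
go(594.4,200.6,150,-11.05)
E
```

```text
100 [(np.int64(82), np.int64(-22), np.int64(0)), (np.int64(82), np.int64(-30), np.int64(-1)), (np.int64(82), np.int64(-38), np.int64(-1)), (np.int64(81), np.int64(-45), np.int64(0)), (np.int64(81), np.int64(-52), np.int64(1)), (np.int64(77), np.int64(-53), np.int64(10)), (np.int64(79), np.int64(-65), np.int64(4)), (np.int64(78), np.int64(-69), np.int64(9))]
124 [(np.int64(73), np.int64(-19), np.int64(5)), (np.int64(73), np.int64(-27), np.int64(5)), (np.int64(73), np.int64(-34), np.int64(6)), (np.int64(73), np.int64(-41), np.int64(6)), (np.int64(73), np.int64(-49), np.int64(6)), (np.int64(71), np.int64(-53), np.int64(10)), (np.int64(72), np.int64(-62), np.int64(8)), (np.int64(73), np.int64(-74), np.int64(2))]
148 [(np.int64(68), np.int64(-21), np.int64(0)), (np.int64(68), np.int64(-29), np.int64(-1)), (np.int64(79), np.int64(-60), np.int64(-49)), (np.int64(68), np.int64(-44), np.int64(0)), (np.int64(67), np.int64(-52), np.int64(0)), (np.int64(69), np.int64(-64), np.int64(-6)), (np.int64(67), np.int64(-66), np.int64(2)), (np.int64(66), np.int64(-73), np.int64(2))]
172 [(np.int64(61), n
[... 3671 characters left out ...]
0.10000000000000009)), 0.439), ((np.float64(0.1), np.float64(-1.1102230246251565e-16)), 0.441), ((np.float64(0.1), np.float64(0.09999999999999987)), 0.309), ((np.float64(0.2), np.float64(-0.4)), 0.274), ((np.float64(0.2), np.float64(-1.1102230246251565e-16)), 0.247), ((np.float64(0.30000000000000004), np.float64(-0.4)), 0.155), ((np.float64(0.4), np.float64(-0.4)), 0.123), ((np.float64(0.5), np.float64(-0.4)), 0.114), ((np.float64(0.6), np.float64(-0.6)), 0.105), ((np.float64(0.7000000000000001), np.float64(-0.7)), 0.089), ((np.float64(0.7000000000000001), np.float64(-0.6)), 0.106)]
side high pts in work 
t 0.1 pos [ 276.7 -614.9  230.1] ang 24.22 twist 35.3 then shift [ 155.6 -861.2   81.4]
```

Call:
jog_arm([
  [0.3,0,0,-24,7.05],
  [0.3,0,0,-24,7.05],
  [0.3,0,0,-24,7.05],
  [0.3,0,0,-24,7.05],
  [0.3,0,0,-24,7.05],
  [0.3,6.2,-34.4,0,0],
  [0.3,6.2,-34.4,0,0],
  [0.3,6.2,-34.4,0,0],
  [0.3,6.2,-34.4,0,0],
  [0.3,6.2,-34.4,0,0],
], force=40)

```text
time: 0.93
tool_pos: [0.3404, -0.451, 0.3506]
tcp_rot: [-3.126, 0.303, 0.001]
wrist_force: [0.2, 0.2, 0.6]
width: 0.649
grip_force: 0.0
```

Call:
jog_arm([
  [0.3,6.2,-34.4,0,0],
  [0.3,6.2,-34.4,0,0],
  [0.3,6.2,-34.4,0,0],
  [0.3,6.2,-34.4,0,0],
  [0.3,6.2,-34.4,0,0],
  [0.3,6.2,-34.4,0,0],
  [0.3,6.2,-34.4,0,0],
  [0.3,6.2,-34.4,0,0],
  [0.3,6.2,-34.4,0,0],
  [0.3,6.2,-34.4,0,0],
])

```text
time: 1.77
tool_pos: [0.4669, -0.1251, 0.3509]
tcp_rot: [-3.127, 0.302, 0.001]
wrist_force: [0.5, -0.3, 0.2]
width: 0.647
grip_force: 0.0
```

Call:
jog_arm([
  [0.3,6.2,-34.4,30,0],
  [0.3,6.2,-34.4,30,0],
  [0.3,6.2,-34.4,30,0],
  [0.3,6.2,-34.4,30,0],
  [0.3,6.2,-34.4,30,0],
  [0.3,0,0,30,0],
  [0.3,0,0,0,0],
  [0.3,0,0,0,0],
])

```text
time: 2.43
tool_pos: [0.522, 0.0207, 0.1834]
tcp_rot: [3.126, -0.3, -0.009]
wrist_force: [-0.1, -0.3, 1.0]
width: 0.65
grip_force: 0.0
```

```bash
python3 -c "
from h import *
go(594.4,200.6,34,-11.05);s=bot.read_state();print(s['q'],s['width'])"
```

```text
t 2.43 pos [522.   20.7 183.4] ang -10.97 twist 0.1 then shift [  37.4 -190.6  148.9]
[-7.78884033e-03  1.51693455e-02  1.97660096e+00 -3.99315051e-04
  1.15584308e+00  1.75455332e+00] 0.6500508241899412
```

Call:
jog_arm([
  [0.3,6.2,-31.8,0,0],
  [0.3,6.2,-31.8,0,0],
  [0.3,6.2,-31.8,0,0],
  [0.3,6.2,-31.8,0,0],
  [0.3,6.2,-31.8,0,0],
  [0.3,6.2,-31.8,0,0],
  [0.3,0,0,35,0],
  [0.3,0,0,35,0],
  [0.3,0,0,0,0],
  [0.3,0,0,0,0],
])

```text
time: 3.27
tool_pos: [0.5964, 0.1993, 0.1155]
tcp_rot: [3.126, -0.304, -0.005]
wrist_force: [-0.7, -0.4, 0.7]
width: 0.651
grip_force: 0.0
```

```bash
python3 -c "
from h import *
go(594.4,200.6,34,-11.05);s=bot.read_state();print(s['q'],s['width'])
im,d,c=cam('side');cv2.imwrite('pics/s1.png',cv2.resize(im[120:320,180:480],None,fx=2.6,fy=2.6,interpolation=cv2.INTER_CUBIC)[...,::-1])"
```

```text
t 3.27 pos [596.4 199.3 115.5] ang -11.1 twist -0.0 then shift [-2.  -1.  81.5]
[ 2.83040427e-01  2.73486750e-01  1.81541035e+00 -2.05885470e-04
  1.05587932e+00  2.04764893e+00] 0.6511303357897038
```

View pics/s1.png

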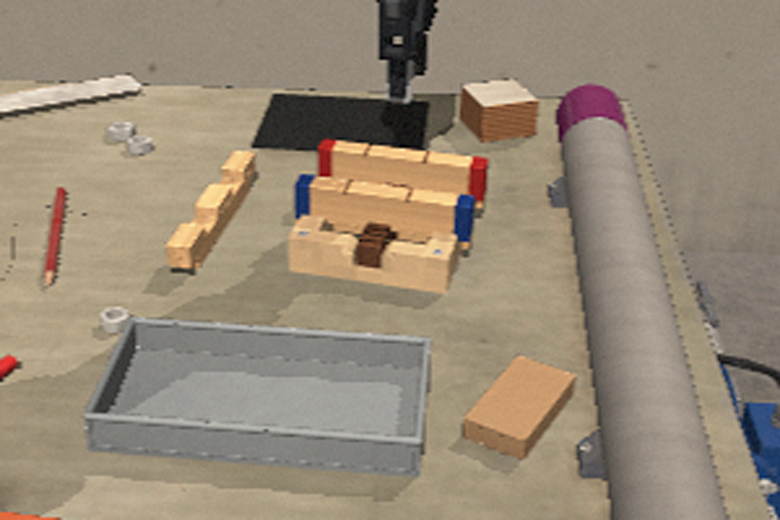

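Gripper (~400,95) is above the red slat's middle (~405,160). Descend and grip.

Call:
jog_arm([
  [0.3,-2,-1,25,0],
  [0.3,0,0,20,0],
  [0.3,0,0,15,0],
  [0.3,0,0,12,0],
  [0.3,0,0,8,0],
  [0.3,0,0,0,0],
  [0.3,0,0,0,0],
])

```text
time: 3.9
tool_pos: [0.5964, 0.202, 0.0369]
tcp_rot: [-3.126, 0.303, -0.002]
wrist_force: [-0.2, -0.6, 0.2]
width: 0.65
grip_force: 0.0
```

Call:
jog_arm([
  [-1,0,0,0,0],
  [-1,0,0,0,0],
  [-1,0,0,0,0],
  [-1,0,0,0,0],
  [-1,0,0,0,0],
  [-1,0,0,0,0],
  [-1,0,0,0,0],
  [-1,0,0,0,0],
], force=40)

```text
time: 4.57
tool_pos: [0.5963, 0.202, 0.0369]
tcp_rot: [-3.127, 0.302, -0.002]
wrist_force: [-0.6, -1.2, 5.3]
width: 0.224
grip_force: 40.4
```

```bash
python3 -c "
from h import *
go(531.8,405.1,24,-2.8)"
```

```text
t 4.57 pos [596.3 202.   36.9] ang -11.02 twist -8.2 then shift [ -74.3 -199.7   12.8]
```

Call:
jog_arm([
  [-1,0,0,-12,0],
  [-1,0,0,-20,0],
  [-1,0,0,-25,0],
  [-1,0,0,-25,0],
  [-1,0,0,-20,-4.1],
  [-1,0,0,0,-4.1],
  [-1,0,0,0,0],
])

```text
time: 5.15
tool_pos: [0.5967, 0.2027, 0.1404]
tcp_rot: [-3.139, 0.075, -0.006]
wrist_force: [0.1, -0.0, -2.0]
width: 0.223
grip_force: 39.5
```

Call:
jog_arm([
  [-1,-8,-20,0,0],
  [-1,-10,-28,0,0],
  [-1,-12,-32,0,0],
  [-1,-12,-32,0,0],
  [-1,-12,-32,0,0],
  [-1,-12,-30,0,0],
  [-1,-8.3,-25.7,0,0],
  [-1,0,0,0,0],
  [-1,0,0,0,0],
])

```text
time: 5.9
tool_pos: [0.5294, 0.4061, 0.1363]
tcp_rot: [3.139, -0.075, -0.003]
wrist_force: [-0.4, -0.0, -0.6]
width: 0.223
grip_force: 39.6
```

```bash
python3 -c "
from h import *
go(531.8,405.1,24,-2.8);print(bot.read_state()['width'])
im,d,c=cam('side');cv2.imwrite('pics/s2.png',cv2.resize(im[100:300,180:480],None,fx=2.6,fy=2.6,interpolation=cv2.INTER_CUBIC)[...,::-1])"
```

```text
t 5.9 pos [529.4 406.1 136.3] ang -2.75 twist 0.1 then shift [  2.6   0.7 112.3]
0.2233305773455005
```

View pics/s2.png

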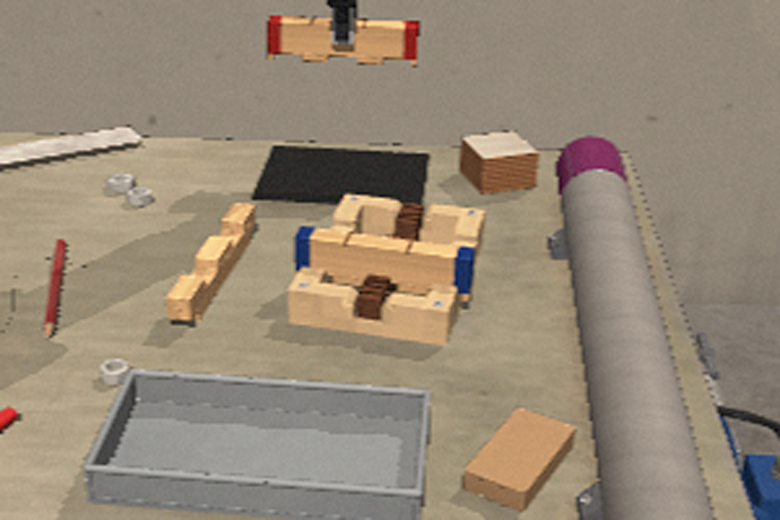

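Red slat (343,40) is level in the gripper; bearer and blue slat undisturbed. Lower it onto the mat.

Call:
jog_arm([
  [-1,2,0.5,20,0],
  [-1,0,0,28,0],
  [-1,0,0,25,0],
  [-1,0,0,18,0],
  [-1,0,0,11,0],
  [-1,0,0,6,0],
  [-1,0,0,3,0],
  [-1,0,0,0,0],
  [-1,0,0,0,0],
])

```text
time: 6.7
tool_pos: [0.5341, 0.4049, 0.0279]
tcp_rot: [-3.139, 0.078, -0.003]
wrist_force: [0.3, 1.1, -1.1]
width: 0.221
grip_force: 39.6
```

Call:
jog_arm([
  [-1,0,0,2,0],
  [-1,0,0,1.5,0],
  [-1,0,0,0,0],
  [-1,0,0,0,0],
])

```text
time: 7.03
tool_pos: [0.5336, 0.405, 0.0239]
tcp_rot: [-3.14, 0.077, -0.002]
wrist_force: [-0.9, 0.3, 0.3]
width: 0.226
grip_force: 39.7
```

Call:
jog_arm([
  [-1,0,0,1,0],
  [-1,0,0,0,0],
  [0.0,0,0,0,0],
  [0.0,0,0,0,0],
  [0.0,0,0,0,0],
  [0.0,0,0,0,0],
  [0.0,0,0,-30,0],
  [0,0,0,-38,0],
  [0,0,0,-38,0],
])

```text
time: 7.78
tool_pos: [0.5316, 0.4035, 0.127]
tcp_rot: [3.138, -0.077, -0.006]
wrist_force: [1.9, 1.0, 0.1]
width: 0.501
grip_force: 0.0
```

```bash
python3 -c "
from h import *
go(582.7,132,130,-11.05);print(bot.read_state()['width'])"
```

```text
t 7.78 pos [531.6 403.5 127. ] ang -2.83 twist 8.2 then shift [102.2 256.7  -2.4]
0.5010635684396849
```

Call:
jog_arm([
  [0.2,0,0,0,4.1],
  [0.2,0,0,0,4.1],
  [0.2,12,30,0,0],
  [0.2,13,33,0,0],
  [0.2,13,33,0,0],
  [0.2,13,33,0,0],
  [0.2,13,33,0,0],
  [0.2,13,33,0,0],
  [0.2,13,32,0,0],
  [0.2,12.2,29.7,0,0],
])

```text
time: 8.62
tool_pos: [0.5841, 0.1311, 0.1279]
tcp_rot: [3.127, -0.302, -0.0]
wrist_force: [0.6, -0.5, -0.7]
width: 0.595
grip_force: 0.0
```

Call:
jog_arm([
  [0.2,0,0,20,0],
  [0.2,0,0,20,0],
  [0.2,0,0,0,0],
  [0.2,0,0,0,0],
  [0.2,0,0,0,0],
])

```text
time: 9.03
tool_pos: [0.5845, 0.1334, 0.0886]
tcp_rot: [-3.127, 0.301, -0.0]
wrist_force: [0.5, 0.4, 0.4]
width: 0.598
grip_force: 0.0
```

```bash
python3 -c "
from h import *
go(582,132,35,-11.05);print(bot.read_state()['width'])
im,d,c=cam('top')
W=world(d,c);H=W[...,2];m=np.zeros(H.shape,np.uint8);m[165:245,200:262]=1
print('red slat on mat',rect(c,(m>0)&(H>.025)&(H<.06),.043))"
```

```text
t 9.03 pos [584.5 133.4  88.6] ang -11.0 twist 0.0 then shift [-2.2  1.8 53.6]
0.5984692990497151
red slat on mat [531.7 402.9 147.6  24.5  -3. ]
```

Call:
jog_arm([
  [0.2,-2,1.5,18,0],
  [0.2,0,0,15,0],
  [0.2,0,0,12,0],
  [0.2,0,0,8,0],
  [0.2,0,0,0,0],
  [0.2,0,0,0,0],
])

```text
time: 9.58
tool_pos: [0.582, 0.1322, 0.0351]
tcp_rot: [3.127, -0.301, -0.001]
wrist_force: [0.7, -0.4, 0.8]
width: 0.596
grip_force: 0.0
```

Call:
jog_arm([
  [-1,0,0,0,0],
  [-1,0,0,0,0],
  [-1,0,0,0,0],
  [-1,0,0,0,0],
  [-1,0,0,0,0],
  [-1,0,0,0,0],
  [-1,0,0,0,0],
], force=40)

```text
time: 10.17
tool_pos: [0.5828, 0.1314, 0.0363]
tcp_rot: [3.127, -0.302, 0.002]
wrist_force: [-1.2, -4.4, 5.9]
width: 0.223
grip_force: 42.8
```

```bash
python3 -c "
from h import *
go(529,345.1,24,-2.8)"
```

```text
t 10.17 pos [582.8 131.4  36.3] ang -11.02 twist -8.2 then shift [ -64.2 -210.8   12.1]
```

Call:
jog_arm([
  [-1,0,0,-12,0],
  [-1,0,0,-20,0],
  [-1,0,0,-25,0],
  [-1,0,0,-25,0],
  [-1,0,0,-20,-4.1],
  [-1,0,0,0,-4.1],
  [-1,0,0,0,0],
])

```text
time: 10.75
tool_pos: [0.5835, 0.1327, 0.14]
tcp_rot: [-3.139, 0.075, -0.007]
wrist_force: [-0.5, -0.4, -1.0]
width: 0.225
grip_force: 41.9
```

Call:
jog_arm([
  [-1,-7,-22,0,0],
  [-1,-9,-30,0,0],
  [-1,-10,-33,0,0],
  [-1,-10,-33,0,0],
  [-1,-10,-33,0,0],
  [-1,-10,-33,0,0],
  [-1,-8.2,-26.8,0,0],
  [-1,0,0,30,0],
  [-1,0,0,0,0],
  [-1,0,0,0,0],
])

```text
time: 11.58
tool_pos: [0.5254, 0.3447, 0.104]
tcp_rot: [3.137, -0.078, -0.01]
wrist_force: [0.4, 0.4, -0.7]
width: 0.22
grip_force: 41.9
```

```bash
python3 -c "
from h import *
go(529,345.1,22.5,-2.8);print(bot.read_state()['width'])"
```

```text
t 11.58 pos [525.4 344.7 104. ] ang -2.84 twist -0.0 then shift [ 4.1 -0.9 81.5]
0.22018745313896557
```

Call:
jog_arm([
  [-1,3,0,25,0],
  [-1,0,0,22,0],
  [-1,0,0,15,0],
  [-1,0,0,10,0],
  [-1,0,0,6,0],
  [-1,0,0,2,0],
  [-1,0,0,0,0],
  [-1,0,0,0,0],
])

```text
time: 12.25
tool_pos: [0.5322, 0.3458, 0.0283]
tcp_rot: [-3.14, 0.078, -0.002]
wrist_force: [-0.4, 0.3, -1.1]
width: 0.225
grip_force: 42.0
```

```bash
python3 -c "
from h import *
go(529,345.1,22.5,-2.8);print(bot.read_state()['width'],bot.read_state()['wrist_force'])"
```

```text
t 12.25 pos [532.2 345.8  28.3] ang -2.85 twist -0.1 then shift [-3.2  0.9  5.8]
0.2248849876228069 [-0.4037833   0.28953055 -1.07770413]
```

Call:
jog_arm([
  [-1,-2,0,3,0],
  [-1,0,0,2.5,0],
  [-1,0,0,0,0],
  [-1,0,0,0,0],
  [0.0,0,0,0,0],
  [0.0,0,0,0,0],
  [0.0,0,0,0,0],
  [0.0,0,0,0,0],
])

```text
time: 12.92
tool_pos: [0.5292, 0.3456, 0.0214]
tcp_rot: [3.141, -0.077, -0.0]
wrist_force: [0.8, 0.1, 0.4]
width: 0.496
grip_force: 0.0
```

Call:
jog_arm([
  [0.0,0,0,-15,0],
  [0,0,0,-35,0],
  [0,0,0,-38,0],
  [0,0,0,-10,-7],
  [0,0,0,0,-7],
  [0,0,0,0,-7],
  [0,0,0,0,-7],
  [0,0,0,0,-7],
  [0,0,0,0,-7],
  [0,0,0,0,-7],
])

```text
time: 13.75
tool_pos: [0.5291, 0.3455, 0.1193]
tcp_rot: [2.886, 1.241, -0.001]
wrist_force: [-0.3, -0.4, -0.4]
width: 0.503
grip_force: 0.0
```

```bash
python3 -c "
from h import *
go(589.5,166.7,120,79)
im,d,c=cam('top')
W=world(d,c);H=W[...,2]
m=np.zeros(H.shape,np.uint8);m[165:245,200:262]=1
m=((m>0)&(H>.025)&(H<.06)).astype(np.uint8)
n,l,st,ce=cv2.connectedComponentsWithStats(m)
for i in range(1,n):
    if st[i,4]>60: print('slat',rect(c,l==i,.043),st[i,4])
cr=cv2.resize(im[130:270,200:440],None,fx=3.3,fy=3.3,interpolation=cv2.INTER_CUBIC);cv2.imwrite('pics/crop1.png',cr[...,::-1])
"
```

```text
t 13.75 pos [529.1 345.5 119.3] ang 46.52 twist -32.5 then shift [-164.    93.4   -0.7]
slat [536.8 342.7  64.1  18.7   0. ] 87
slat [4.806e+02 4.062e+02 4.500e+01 2.380e+01 4.000e-01] 124
```

View pics/crop1.png

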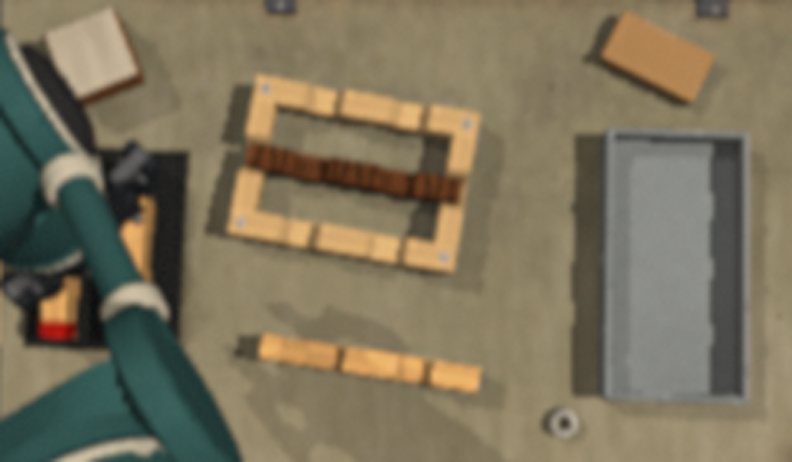

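Both slats stand on the mat (red end at 58,330), the bearer is freed along (250,155)–(460,190), and the tray is empty. Now the old bearer.

Call:
jog_arm([
  [0.05,0,0,0,-6.5],
  [0.05,0,0,0,-6.5],
  [0.05,0,0,0,-6.5],
  [0.05,0,0,0,-6.5],
  [0.05,0,0,0,-6.5],
  [0.05,-25,14,0,0],
  [0.05,-32,18,0,0],
  [0.05,-32,18,0,0],
  [0.05,-32,18,0,0],
  [0.05,-30,18,0,0],
])

```text
time: 14.63
tool_pos: [0.584, 0.1791, 0.1194]
tcp_rot: [-2.432, -1.989, 0.001]
wrist_force: [0.5, -0.2, 0.4]
width: 0.526
grip_force: 0.0
```

Call:
jog_arm([
  [0.05,-13,7,0,0],
  [0.05,0,0,20,0],
  [0.05,0,0,20,0],
  [0.05,0,0,0,0],
  [0.05,0,0,0,0],
  [0.05,0,0,0,0],
])

```text
time: 15.13
tool_pos: [0.5885, 0.1671, 0.0801]
tcp_rot: [2.43, 1.991, 0.001]
wrist_force: [-0.8, 0.5, -0.3]
width: 0.528
grip_force: 0.0
```

```bash
python3 -c "
from h import *
go(589.5,166.7,9,79);print(bot.read_state()['width'])"
```

```text
t 15.13 pos [588.5 167.1  80.1] ang 78.65 twist -0.3 then shift [-0.2  1.1 71.1]
0.5275551323507301
```

Call:
jog_arm([
  [0.05,0,0,18,0],
  [0.05,0,0,18,0],
  [0.05,0,0,14,0],
  [0.05,0,0,12,0],
  [0.05,0,0,8,0],
  [0.05,0,0,0,0],
  [0.05,0,0,0,0],
])

```text
time: 15.72
tool_pos: [0.5881, 0.1666, 0.0093]
tcp_rot: [-2.429, -1.991, 0.001]
wrist_force: [0.2, 0.4, -0.0]
width: 0.528
grip_force: 0.0
```

Call:
jog_arm([
  [-1,0,0,0,0],
  [-1,0,0,0,0],
  [-1,0,0,0,0],
  [-1,0,0,0,0],
  [-1,0,0,0,0],
  [-1,0,0,0,0],
], force=40)

```text
time: 16.22
tool_pos: [0.5893, 0.1668, 0.0108]
tcp_rot: [2.429, 1.991, 0.003]
wrist_force: [0.3, 0.8, 5.3]
width: 0.225
grip_force: 39.9
```

```bash
python3 -c "
from h import *
s=bot.read_state();go(508.3,-93.6,14,-2.7);print(s['width'],s['tool_pos'],s['wrist_force'])"
```

```text
t 16.22 pos [589.3 166.8  10.8] ang 78.67 twist 81.4 then shift [-68.7 263.9  -3.5]
0.22471685590282428 [0.58934766 0.1667606  0.01078555] [0.31181946 0.79277879 5.33124161]
```

Call:
jog_arm([
  [-1,0,0,-12,0],
  [-1,0,0,-20,0],
  [-1,0,0,-30,0],
  [-1,0,0,-30,4],
  [-1,0,0,-18,6.7],
  [-1,0,0,0,6.7],
  [-1,0,0,0,6.7],
  [-1,0,0,0,6.7],
  [-1,0,0,0,6.7],
  [-1,0,0,0,6.7],
])

```text
time: 17.05
tool_pos: [0.5875, 0.1663, 0.1196]
tcp_rot: [-3.003, -0.922, 0.002]
wrist_force: [-0.3, 0.3, -1.8]
width: 0.223
grip_force: 40.3
```

Call:
jog_arm([
  [-1,0,0,0,6.7],
  [-1,0,0,0,6.7],
  [-1,0,0,0,6.7],
  [-1,0,0,0,6.7],
  [-1,0,0,0,6.7],
  [-1,0,0,0,3.7],
  [-1,0,0,0,0],
])

```text
time: 17.63
tool_pos: [0.5875, 0.1663, 0.1195]
tcp_rot: [3.14, -0.077, -0.002]
wrist_force: [0.7, -0.0, -1.0]
width: 0.222
grip_force: 40.3
```

```bash
python3 -c "
from h import *
s=bot.read_state();go(508.3,-93.6,15,-2.7);print(s['width'],s['tool_pos'],s['wrist_force'])"
```

```text
t 17.63 pos [587.5 166.3 119.5] ang -2.81 twist -0.1 then shift [-66.8 263.3 104.7]
0.22199417419124415 [0.58754815 0.16633265 0.11949946] [ 0.67806963 -0.04935042 -1.00154357]
```

Call:
jog_arm([
  [-1,-6,23.3,0,0],
  [-1,-8,32,0,0],
  [-1,-8,32,0,0],
  [-1,-8,32,0,0],
  [-1,-8,32,0,0],
  [-1,-8,32,0,0],
  [-1,-8,32,0,0],
  [-1,-8,30,0,0],
  [-1,-4.8,18,0,0],
  [-1,0,0,0,0],
])

```text
time: 18.47
tool_pos: [0.5074, -0.0963, 0.1196]
tcp_rot: [3.14, -0.077, -0.002]
wrist_force: [0.2, -0.1, -1.2]
width: 0.225
grip_force: 40.4
```

Call:
jog_arm([
  [-1,0,0,25,0],
  [-1,0,0,25,0],
  [-1,0,0,15,0],
  [-1,0,0,0,0],
  [-1,0,0,0,0],
])

```text
time: 18.88
tool_pos: [0.5081, -0.0925, 0.0538]
tcp_rot: [-3.14, 0.072, 0.004]
wrist_force: [0.4, 0.4, -0.4]
width: 0.226
grip_force: 40.3
```

```bash
python3 -c "
from h import *
s=bot.read_state();go(508.3,-93.6,15,-2.7);print(s['width'],s['tool_pos'],s['wrist_force'])
im,d,c=cam('side');cv2.imwrite('pics/s3.png',cv2.resize(im[120:320,180:480],None,fx=2.6,fy=2.6,interpolation=cv2.INTER_CUBIC)[...,::-1])"
```

```text
t 18.88 pos [508.1 -92.5  53.8] ang -2.64 twist 0.1 then shift [ 0.4  1.2 38.8]
0.22595991543930988 [ 0.50805311 -0.09245073  0.05381185] [ 0.44971256  0.42864164 -0.35404844]
```

View pics/s3.png

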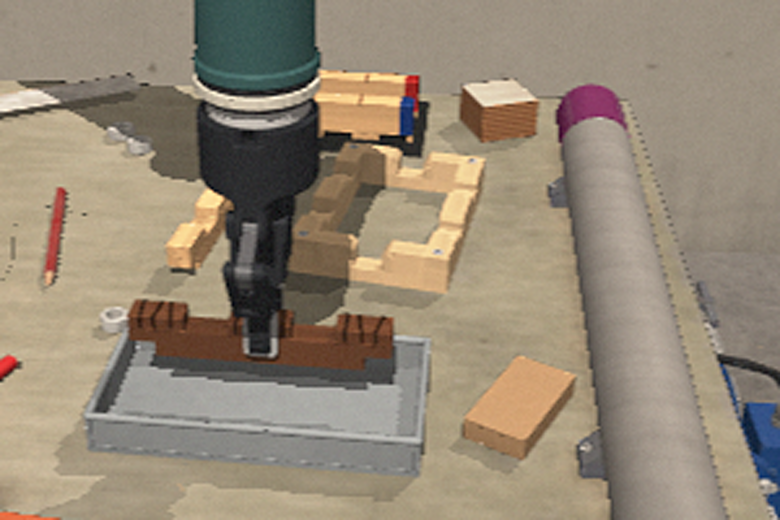

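Dark bearer spans (130–393, ~335), held at its middle above the tray, whose inside spans ~(110–428). Lower it.

Call:
jog_arm([
  [-1,2,1,12,0],
  [-1,0,0,12,0],
  [-1,0,0,8,0],
  [-1,0,0,5,0],
  [-1,0,0,2,0],
  [-1,0,0,0,0],
  [-1,0,0,0,0],
])

```text
time: 19.52
tool_pos: [0.5109, -0.0944, 0.0155]
tcp_rot: [-3.141, 0.075, 0.0]
wrist_force: [0.7, -1.1, -1.3]
width: 0.224
grip_force: 40.3
```

Call:
jog_arm([
  [0,0,0,0,0],
  [0,0,0,0,0],
  [0,0,0,0,0],
  [0,0,0,0,0],
  [0,0,0,-15,0],
  [0,0,0,-30,0],
  [0,0,0,-35,0],
  [0,0,0,-30,0],
  [0,0,0,0,0],
])

```text
time: 20.27
tool_pos: [0.5161, -0.0956, 0.133]
tcp_rot: [3.138, -0.075, 0.02]
wrist_force: [1.0, -0.1, 1.6]
width: 0.506
grip_force: 0.0
```

```bash
python3 -c "
from h import *
s=bot.read_state();go(432.5,157,120,80.2);print(s['width'],s['tool_pos'],s['wrist_force'])"
```

```text
t 20.27 pos [516.1 -95.6 133. ] ang -2.72 twist -82.9 then shift [ 234.7 -125.5   11.3]
0.5056560128003983 [ 0.51609794 -0.09559167  0.13304762] [ 0.96049189 -0.1133975   1.59995125]
```

Call:
jog_arm([
  [0.05,0,0,0,-6.9],
  [0.05,0,0,0,-6.9],
  [0.05,0,0,0,-6.9],
  [0.05,0,0,0,-6.9],
  [0.05,0,0,0,-6.9],
  [0.05,0,0,0,-6.9],
  [0.05,0,0,0,-6.9],
  [0.05,0,0,0,-6.9],
  [0.05,0,0,0,-6.9],
  [0.05,0,0,0,-6.9],
])

```text
time: 21.1
tool_pos: [0.5108, -0.0943, 0.1253]
tcp_rot: [-2.625, -1.725, 0.0]
wrist_force: [0.4, 0.4, 0.3]
width: 0.526
grip_force: 0.0
```

Call:
jog_arm([
  [0.05,0,0,0,-6.9],
  [0.05,0,0,0,-7],
  [0.05,20,-11,0,0],
  [0.05,30,-16,0,0],
  [0.05,30,-16,0,0],
  [0.05,30,-16,0,0],
  [0.05,30,-16,0,0],
  [0.05,0,0,0,0],
])

```text
time: 21.77
tool_pos: [0.4586, 0.0605, 0.1251]
tcp_rot: [-2.398, -2.026, -0.0]
wrist_force: [0.3, 0.9, -0.6]
width: 0.524
grip_force: 0.0
```

```bash
python3 -c "
from h import *
im,d,c=cam('top')
W=world(d,c);H=W[...,2];hsv=cv2.cvtColor(im,cv2.COLOR_RGB2HSV)
m=np.zeros(H.shape,bool);m[225:255,265:360]=1
print('new',rect(c,m&(hsv[...,1]>110)&(hsv[...,2]>120),.031))
m=np.zeros(H.shape,bool);m[172:248,388:424]=1
print('old',rect(c,m&(H>.02)&(H<.06),.035), np.median(H[m&(H>.02)]))
cr=cv2.resize(im[130:270,200:440],None,fx=3.3,fy=3.3,interpolation=cv2.INTER_CUBIC);cv2.imwrite('pics/crop2.png',cr[...,::-1])
s=bot.read_state();go(432.5,157,120,80.2);print(s['width'],s['tcp_rot'])"
```

```text
new [432.9 171.5 143.5  21.6  81.9]
old [578.4 -94.8  38.4  21.4  -2.3] 0.5079597930136013
t 21.82 pos [459.7  58.6 125.3] ang 80.43 twist 0.2 then shift [ 92.4 -43.6   5.4]
0.5281162993953685 [-2.39859977e+00 -2.02799461e+00  1.54043270e-04]
```

View pics/crop2.png

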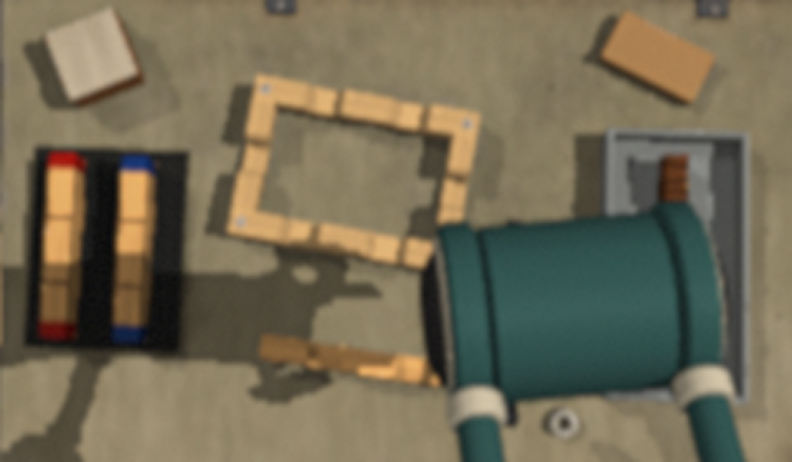

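Old bearer is in the tray (end at 675,165), both slats upright on the mat (62/135, 160–335), and the new bearer is still at (260–440, ~360).

Call:
jog_arm([
  [0.05,26,-12,0,0],
  [0.05,26,-12,0,0],
  [0.05,26,-12,0,0],
  [0.05,14.4,-7.6,0,0],
  [0.05,0,0,30,0],
  [0.05,0,0,25,0],
  [0.05,0,0,0,0],
  [0.05,0,0,0,0],
  [0.05,0,0,0,0],
])

```text
time: 22.57
tool_pos: [0.4348, 0.1544, 0.0714]
tcp_rot: [2.404, 2.022, 0.001]
wrist_force: [0.5, 0.4, -0.3]
width: 0.524
grip_force: 0.0
```

```bash
python3 -c "
from h import *
s=bot.read_state();go(432.3,156.8,11,80.2);print(s['width'])"
```

```text
t 22.57 pos [434.8 154.4  71.4] ang 80.12 twist -0.1 then shift [ 2.  -2.9 60.4]
0.5237720371679028
```

Call:
jog_arm([
  [0.05,2,-2.5,18,0],
  [0.05,0,0,16,0],
  [0.05,0,0,12,0],
  [0.05,0,0,8,0],
  [0.05,0,0,5,0],
  [0.05,0,0,0,0],
  [0.05,0,0,0,0],
])

```text
time: 23.15
tool_pos: [0.4325, 0.1573, 0.0124]
tcp_rot: [2.403, 2.022, 0.002]
wrist_force: [0.2, 0.0, 0.7]
width: 0.524
grip_force: 0.0
```

Call:
jog_arm([
  [-1,0,0,0,0],
  [-1,0,0,0,0],
  [-1,0,0,0,0],
  [-1,0,0,0,0],
  [-1,0,0,0,0],
  [-1,0,0,0,0],
  [-1,0,0,0,0],
], force=40)

```text
time: 23.73
tool_pos: [0.4327, 0.1575, 0.0126]
tcp_rot: [2.403, 2.023, 0.003]
wrist_force: [-0.3, -0.3, 5.6]
width: 0.223
grip_force: 40.2
```

Call:
jog_arm([
  [-1,0,0,-12,0],
  [-1,0,0,-20,0],
  [-1,0,0,-25,0],
  [-1,0,0,-20,0],
  [-1,0,0,0,0],
  [-1,0,0,0,0],
  [-1,0,0,0,0],
])

```text
time: 24.32
tool_pos: [0.4308, 0.157, 0.0877]
tcp_rot: [-2.403, -2.023, 0.002]
wrist_force: [-0.9, 1.0, -0.9]
width: 0.224
grip_force: 39.4
```

```bash
python3 -c "
from h import *
im,d,c=cam('top');im2,d2,c2=cam('side')
cr=cv2.resize(im[130:270,200:440],None,fx=2.5,fy=2.5,interpolation=cv2.INTER_CUBIC);cr2=cv2.resize(im2[120:320,180:480],None,fx=2,fy=2)[:230]
cv2.imwrite('pics/b.png',np.vstack([cr,cr2])[...,::-1])
s=bot.read_state();go(588.8,166.7,14,79);print(s['width'])"
```

```text
t 24.42 pos [430.2 156.8  87. ] ang 80.18 twist 1.2 then shift [ 40.1 154.   72.5]
0.221872869841431
```

View pics/b.png

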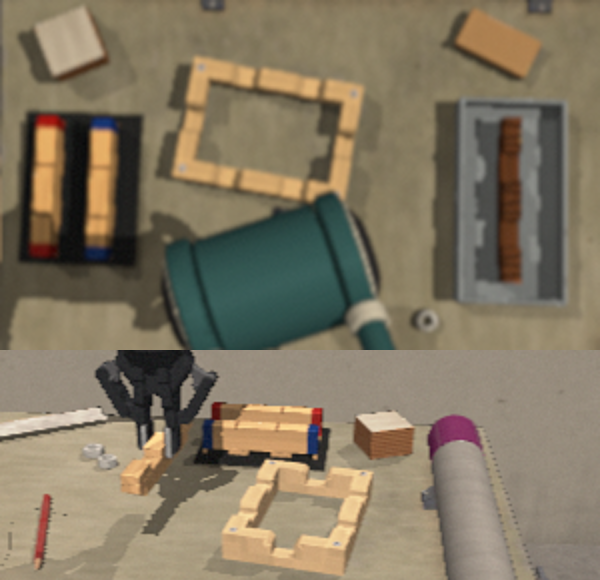

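Old bearer lies well inside the tray, slats on the mat, new bearer lifted in the gripper. Move over the grid.

Call:
jog_arm([
  [-1,4,16,0,1.2],
  [-1,8,31,0,0],
  [-1,8,31,0,0],
  [-1,8,31,0,0],
  [-1,7,28,0,0],
  [-1,5.1,17,0,0],
  [-1,0,0,0,0],
  [-1,0,0,0,0],
  [-1,0,0,0,0],
])

```text
time: 25.17
tool_pos: [0.5884, 0.1671, 0.0868]
tcp_rot: [-2.423, -1.997, 0.006]
wrist_force: [0.2, -0.5, -0.8]
width: 0.22
grip_force: 39.5
```

```bash
python3 -c "
from h import *
s=bot.read_state();go(589,167,13.6,79);print(s['width'],s['tcp_rot'])"
```

```text
t 25.17 pos [588.4 167.1  86.8] ang 78.97 twist -0.0 then shift [ 0.1  0.8 73.2]
0.21977714195576814 [-2.42314773 -1.9965026   0.00569205]
```

Aligned; lower it.

Call:
jog_arm([
  [-1,0,0.5,18,0],
  [-1,0,0,16,0],
  [-1,0,0,12,0],
  [-1,0,0,10,0],
  [-1,0,0,8,0],
  [-1,0,0,5,0],
  [-1,0,0,3,0],
  [-1,0,0,0,0],
  [-1,0,0,0,0],
])

```text
time: 25.92
tool_pos: [0.5904, 0.1674, 0.0166]
tcp_rot: [-2.424, -1.997, 0.001]
wrist_force: [-1.7, -0.8, -1.8]
width: 0.227
grip_force: 39.4
```

```bash
python3 -c "
from h import *
s=bot.read_state();go(589,167,13.6,79);print(s['width'],s['wrist_force'])"
```

```text
t 25.92 pos [590.4 167.4  16.6] ang 78.97 twist -0.0 then shift [-0.7 -1.3  3. ]
0.22704523321098163 [-1.74856008 -0.82373179 -1.81453163]
```

Call:
jog_arm([
  [-1,0,-0.5,1.5,0],
  [-1,0,0,1.5,0],
  [-1,0,0,0.5,0],
  [-1,0,0,0,0],
  [-1,0,0,0,0],
])

```text
time: 26.33
tool_pos: [0.5905, 0.1677, 0.0137]
tcp_rot: [-2.424, -1.998, -0.0]
wrist_force: [-5.2, 0.7, 3.5]
width: 0.222
grip_force: 40.1
```

Call:
jog_arm([
  [0,0,0,0,0],
  [0,0,0,0,0],
  [0,0,0,0,0],
  [0,0,0,0,0],
  [0,0,0,-15,0],
  [0,0,0,-30,0],
  [0,0,0,-35,0],
  [0,0,0,-30,7],
  [0,0,0,0,7],
  [0,0,0,0,7],
])

```text
time: 27.17
tool_pos: [0.5933, 0.1681, 0.1269]
tcp_rot: [2.751, 1.513, 0.011]
wrist_force: [-0.3, -0.3, -1.3]
width: 0.501
grip_force: 0.0
```

Call:
jog_arm([
  [0.1,0,0,0,7],
  [0.1,0,0,0,7],
  [0.1,0,0,0,7],
  [0.1,0,0,0,7],
  [0.1,0,0,0,7],
  [0.1,0,0,0,7],
  [0.1,0,0,0,7],
  [0.1,0,0,0,5],
  [0.1,0,0,0,0],
])

```text
time: 27.92
tool_pos: [0.5907, 0.1674, 0.1231]
tcp_rot: [3.14, 0.106, 0.001]
wrist_force: [0.2, 0.0, 1.1]
width: 0.55
grip_force: 0.0
```

```bash
python3 -c "
from h import *
im2,d2,c2=cam('side')
s=bot.read_state();go(528.8,345.5,120,-2.8);print(s['width'],s['wrist_force'])
cv2.imwrite('pics/s4.png',cv2.resize(im2[140:260,230:400],None,fx=4.5,fy=4.5,interpolation=cv2.INTER_CUBIC)[...,::-1])
W=world(d2,c2);g=(W-[.5885,.167,0])
a=np.radians(-11.05);gx=g[...,0]*np.cos(a)+g[...,1]*np.sin(a);gy=-g[...,0]*np.sin(a)+g[...,1]*np.cos(a)
for y0,y1 in((-87,-77),(-20,-5),(5,20),(77,87)):
    m=(abs(gx)<.007)&(gy*1e3>y0)&(gy*1e3<y1)&(W[...,2]<.06)&(W[...,2]>.005); z=W[...,2][m]; print(y0,len(z),np.percentile(z,[50,80,95])*1000 if len(z) else '')
"
```

```text
t 27.97 pos [590.7 167.4 123.1] ang 4.08 twist 6.9 then shift [ -70.5 -174.9    3. ]
0.5494444024263424 [0.49183806 0.17331836 0.30564551]
-87 18 [34.02945665 34.82833538 35.85037434]
-20 20 [34.83402458 35.28528797 36.55686714]
5 14 [33.90677172 35.09008613 35.86652011]
77 11 [34.03818232 34.71080089 35.09393131]
```

View pics/s4.png

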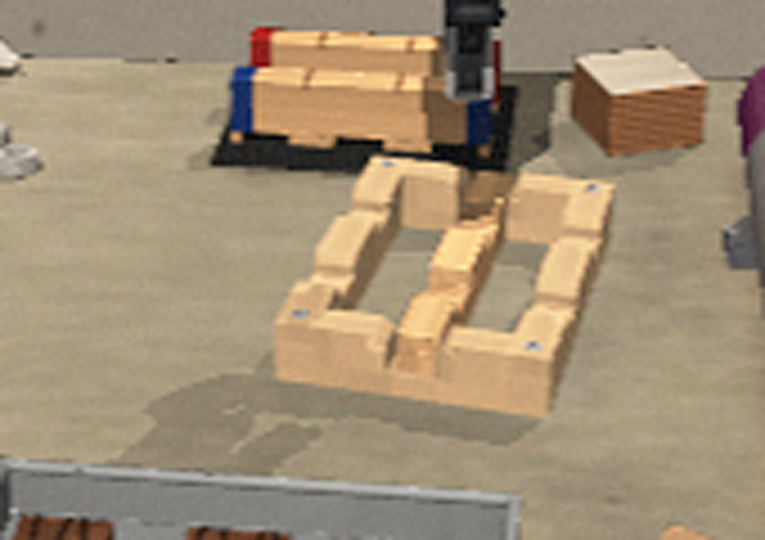

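New bearer lies level and flush in the grid (front end at 415,345). Measure it while moving to the blue slat.

Call:
jog_arm([
  [0.1,-5,-13,0,6.9],
  [0.1,-12,-30,0,0],
  [0.1,-12,-30,0,0],
  [0.1,-12,-30,0,0],
  [0.1,-12,-30,0,0],
  [0.1,-11,-27,0,0],
  [0.1,-6,-15,0,0],
  [0.1,0,0,35,0],
  [0.1,0,0,0,0],
  [0.1,0,0,0,0],
])

```text
time: 28.8
tool_pos: [0.5258, 0.3443, 0.0858]
tcp_rot: [3.138, -0.076, -0.007]
wrist_force: [-0.2, -0.3, 0.1]
width: 0.55
grip_force: 0.0
```

```bash
python3 -c "
from h import *
im,d,c=cam('top');im2,d2,c2=cam('side')
go(529.2,345.6,22,-2.8)
a=np.radians(-11.05)
for n,dd,cc,im_ in(('top',d,c,im),('side',d2,c2,im2)):
    W=world(dd,cc);g=(W-[.5878,.166,0])
    gx=(g[...,0]*np.cos(a)+g[...,1]*np.sin(a))*1e3;gy=(-g[...,0]*np.sin(a)+g[...,1]*np.cos(a))*1e3;z=W[...,2]*1e3
    b=(z>5)&(z<60)
    f=lambda m:(int(m.sum()),np.median(z[m]).round(1)) if m.any() else None
    print(n,'rim',f(b&(abs(abs(gx)-56)<7)&(abs(gy)<15)),f(b&(abs(abs(gx)-56)<7)&(abs(abs(gy)-70)<12)),'bearer',f(b&(abs(gx)<6)&(abs(gy)<15)),f(b&(abs(gx)<6)&(gy>60)&(gy<85)),f(b&(abs(gx)<6)&(gy<-60)&(gy>-85)))
    if n=='top':
        m=b&(abs(gx)<25)&(abs(gy)<65); r=rect(cc,m,.03);print('mid bearer rect',r)
        m=b&(abs(gx)<25)&(abs(gy)<18);print('gx range',np.percentile(gx[m],[5,95]), 'gy', )
        q=b&(abs(gx)<6)&(z>28);print('gy range cut-outs',np.sort(gy[q])[[0,-1]])
        m=b&(abs(gx)>40);print('grid gx/gy',np.percentile(gx[m],[.5,99.5]),np.percentile(gy[b&(abs(gy)<100)],[.5,99.5]))
cv2.imwrite('pics/t4.png',cv2.resize(im[140:225,255:360],None,fx=7,fy=7,interpolation=cv2.INTER_CUBIC)[...,::-1])
"
```

```text
t 28.9 pos [528.3 344.9  88.6] ang -2.89 twist -0.1 then shift [ 0.9 -0.7 66.6]
top rim (112, np.float64(31.6)) (181, np.float64(31.9)) bearer (51, np.float64(31.8)) (41, np.float64(32.0)) (42, np.float64(31.6))
mid bearer rect [588.6 165.9 129.7  23.4  78.9]
gx range [-7.77286131 10.97933915] gy
gy range cut-outs [-863.40220675   88.34203479]
grid gx/gy [-527.84408063  425.9208554 ] [-96.75546726  97.32617307]
side rim (77, np.float64(34.4)) (125, np.float64(34.4)) bearer (30, np.float64(34.4)) (20, np.float64(34.3)) (30, np.float64(34.5))
```

View pics/t4.png

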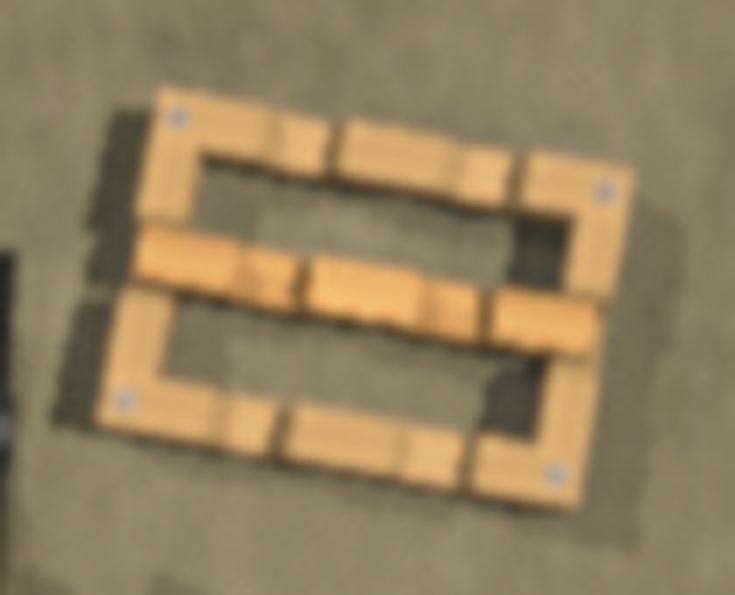

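New bearer is flush with the rim and centred to ~3 mm (its cut-out edges at 302/485 against ~310/493 for the rails'). Pick blue.

Call:
jog_arm([
  [0.1,0.5,-0.5,18,0],
  [0.1,0,0,18,0],
  [0.1,0,0,14,0],
  [0.1,0,0,10,0],
  [0.1,0,0,6,0],
  [0.1,0,0,0,0],
  [0.1,0,0,0,0],
])

```text
time: 29.48
tool_pos: [0.5287, 0.3456, 0.0222]
tcp_rot: [3.141, -0.08, -0.0]
wrist_force: [0.1, -0.0, 0.2]
width: 0.55
grip_force: 0.0
```

Call:
jog_arm([
  [-1,0,0,0,0],
  [-1,0,0,0,0],
  [-1,0,0,0,0],
  [-1,0,0,0,0],
  [-1,0,0,0,0],
  [-1,0,0,0,0],
  [-1,0,0,0,0],
], force=40)

```text
time: 30.07
tool_pos: [0.5293, 0.3463, 0.0234]
tcp_rot: [-3.139, 0.08, -0.003]
wrist_force: [-0.2, -1.2, 5.8]
width: 0.221
grip_force: 40.0
```

Call:
jog_arm([
  [-1,0,0,-12,0],
  [-1,0,0,-20,0],
  [-1,0,0,-25,0],
  [-1,0,0,-25,0],
  [-1,0,0,-20,4.1],
  [-1,0,0,0,4.1],
  [-1,0,0,0,0],
])

```text
time: 30.65
tool_pos: [0.5293, 0.3463, 0.1265]
tcp_rot: [-3.125, 0.307, -0.004]
wrist_force: [-0.9, -0.4, -0.7]
width: 0.218
grip_force: 39.3
```

```bash
python3 -c "
from h import *
s=bot.read_state();go(582.5,131.5,36.3,-11.02);print(s['width'],s['wrist_force'])
"
```

```text
t 30.65 pos [529.3 346.3 126.5] ang -11.22 twist -0.2 then shift [ 93.  200.9  90. ]
0.21819907643476577 [-0.90364306 -0.41225111 -0.66957784]
```

Call:
jog_arm([
  [-1,10,21,0,0],
  [-1,14,30,0,0],
  [-1,15,33,0,0],
  [-1,15,33,0,0],
  [-1,15,32,0,0],
  [-1,14,30,0,0],
  [-1,10,21.9,0,0],
  [-1,0,0,20,0],
  [-1,0,0,0,0],
  [-1,0,0,0,0],
])

```text
time: 31.48
tool_pos: [0.5784, 0.1299, 0.1017]
tcp_rot: [3.126, -0.304, -0.009]
wrist_force: [-0.2, 0.5, -1.1]
width: 0.223
grip_force: 39.4
```

Call:
jog_arm([
  [-1,0,0,15,0],
  [-1,0,0,0,0],
  [-1,0,0,0,0],
  [-1,0,0,0,0],
])

```text
time: 31.82
tool_pos: [0.5807, 0.1314, 0.0895]
tcp_rot: [-3.127, 0.302, 0.0]
wrist_force: [-0.5, -0.7, -0.9]
width: 0.229
grip_force: 39.4
```

```bash
python3 -c "
from h import *
s=bot.read_state();go(582.8,131.4,36.3,-11.02);print(s['width'],s['wrist_force'])
"
```

```text
t 31.82 pos [580.7 131.4  89.5] ang -11.03 twist -0.0 then shift [ 2.  -0.4 53.2]
0.22885832883921087 [-0.48614547 -0.65761834 -0.93182052]
```

Call:
jog_arm([
  [-1,1.5,0,16,0],
  [-1,0,0,14,0],
  [-1,0,0,9,0],
  [-1,0,0,5,0],
  [-1,0,0,4,0],
  [-1,0,0,3,0],
  [-1,0,0,0,0],
  [-1,0,0,0,0],
])

```text
time: 32.48
tool_pos: [0.5827, 0.1304, 0.0385]
tcp_rot: [-3.127, 0.304, -0.001]
wrist_force: [-0.1, -0.0, -0.5]
width: 0.223
grip_force: 39.4
```

```bash
python3 -c "
from h import *
s=bot.read_state();go(582.8,131.4,36.3,-11.02);print(s['width'],s['wrist_force'])
"
```

```text
t 32.48 pos [582.7 130.4  38.5] ang -11.12 twist -0.1 then shift [-0.1 -1.   2.2]
0.2233989939749485 [-0.06986792 -0.01362515 -0.50540408]
```

Call:
jog_arm([
  [-1,0,-0.5,1.5,0],
  [-1,0,0,1,0],
  [-1,0,0,0,0],
  [-1,0,0,0,0],
])

```text
time: 32.82
tool_pos: [0.5831, 0.1309, 0.0363]
tcp_rot: [-3.126, 0.305, -0.002]
wrist_force: [-0.3, 0.5, 1.9]
width: 0.227
grip_force: 39.7
```

Call:
jog_arm([
  [0,0,0,0,0],
  [0,0,0,0,0],
  [0,0,0,0,0],
  [0,0,0,0,0],
  [0,0,0,-15,0],
  [0,0,0,-30,0],
  [0,0,0,-35,0],
  [0,0,0,-10,-4.1],
  [0,0,0,0,-4.1],
  [0.1,0,0,0,0],
])

```text
time: 33.65
tool_pos: [0.5836, 0.131, 0.1274]
tcp_rot: [-3.14, 0.077, -0.005]
wrist_force: [0.2, -0.3, 0.1]
width: 0.549
grip_force: 0.0
```

```bash
python3 -c "
from h import *
s=bot.read_state();go(531.9,403.5,120,-2.95);print(s['width'],s['wrist_force'])
"
```

```text
t 33.65 pos [583.6 131.  127.4] ang -2.83 twist 0.1 then shift [ -65.7 -269.5    7.4]
0.548958996460396 [ 0.24074116 -0.26007414  0.10142257]
```

Call:
jog_arm([
  [0.1,-6,-24.5,0,0],
  [0.1,-8,-34,0,0],
  [0.1,-8,-34,0,0],
  [0.1,-8,-34,0,0],
  [0.1,-8,-34,0,0],
  [0.1,-8,-34,0,0],
  [0.1,-8,-34,0,0],
  [0.1,-8,-30,0,0],
  [0.1,-2,-12,20,0],
  [0.1,0,0,20,0],
])

```text
time: 34.48
tool_pos: [0.5323, 0.4085, 0.086]
tcp_rot: [-3.138, 0.078, -0.004]
wrist_force: [-0.9, -0.3, -0.7]
width: 0.55
grip_force: 0.0
```

Call:
jog_arm([
  [0.1,0,0,0,0],
  [0.1,0,0,0,0],
  [0.1,0,0,0,0],
])

```text
time: 34.73
tool_pos: [0.5323, 0.4036, 0.0853]
tcp_rot: [3.14, -0.082, -0.001]
wrist_force: [-0.3, -0.7, 0.4]
width: 0.55
grip_force: 0.0
```

```bash
python3 -c "
from h import *
s=bot.read_state();go(533.6,404.5,23,-2.9);print(s['width'],s['wrist_force'])
"
```

```text
t 34.73 pos [532.3 403.6  85.3] ang -3.0 twist -0.1 then shift [ 1.3 -1.  62.3]
0.5495586361555734 [-0.3257605  -0.73787147  0.35210965]
```

Call:
jog_arm([
  [0.1,1,-0.5,18,0],
  [0.1,0,0,18,0],
  [0.1,0,0,12,0],
  [0.1,0,0,9,0],
  [0.1,0,0,5,0],
  [0.1,0,0,0,0],
  [0.1,0,0,0,0],
])

```text
time: 35.32
tool_pos: [0.5337, 0.4047, 0.024]
tcp_rot: [-3.14, 0.081, -0.0]
wrist_force: [0.8, 0.9, 0.1]
width: 0.551
grip_force: 0.0
```

Call:
jog_arm([
  [-1,0,0,0,0],
  [-1,0,0,0,0],
  [-1,0,0,0,0],
  [-1,0,0,0,0],
  [-1,0,0,0,0],
  [-1,0,0,0,0],
  [-1,0,0,0,0],
], force=40)

```text
time: 35.9
tool_pos: [0.5342, 0.4053, 0.0249]
tcp_rot: [-3.139, 0.08, -0.003]
wrist_force: [-0.1, -0.6, 6.3]
width: 0.225
grip_force: 40.2
```

Call:
jog_arm([
  [-1,0,0,-12,0],
  [-1,0,0,-20,0],
  [-1,0,0,-25,0],
  [-1,0,0,-25,0],
  [-1,0,0,-20,4.1],
  [-1,0,0,0,4.1],
  [-1,0,0,0,0],
])

```text
time: 36.48
tool_pos: [0.5342, 0.4054, 0.1281]
tcp_rot: [-3.124, 0.307, -0.004]
wrist_force: [-0.3, 0.3, -2.2]
width: 0.223
grip_force: 39.4
```

```bash
python3 -c "
from h import *
s=bot.read_state();go(596.3,202,36.9,-11.02);print(s['width'],s['wrist_force'])
"
```

```text
t 36.48 pos [534.2 405.4 128.1] ang -11.22 twist -0.2 then shift [ 99.6 188.   90.9]
0.2230358700611129 [-0.30442045  0.34829952 -2.20742115]
```

Call:
jog_arm([
  [-1,10,20,0,-0.2],
  [-1,15,28,0,0],
  [-1,16,30,0,0],
  [-1,16,30,0,0],
  [-1,16,30,0,0],
  [-1,15,28,0,0],
  [-1,11.6,22,0,0],
  [-1,0,0,18,0],
  [-1,0,0,15,0],
  [-1,0,0,0,0],
])

```text
time: 37.32
tool_pos: [0.5918, 0.1992, 0.0878]
tcp_rot: [3.124, -0.298, -0.013]
wrist_force: [-0.6, -0.1, -1.6]
width: 0.223
grip_force: 39.4
```

Call:
jog_arm([
  [-1,0,0,0,0],
  [-1,0,0,0,0],
  [-1,0,0,0,0],
])

```text
time: 37.57
tool_pos: [0.5959, 0.2018, 0.0934]
tcp_rot: [-3.127, 0.297, -0.001]
wrist_force: [0.4, 0.5, -0.3]
width: 0.222
grip_force: 39.5
```

```bash
python3 -c "
from h import *
s=bot.read_state();go(596.3,202,37.9,-11.02);print(s['width'],s['wrist_force'])
"
```

```text
t 37.57 pos [595.9 201.8  93.4] ang -10.86 twist 0.2 then shift [ 0.3 -0.3 55.5]
0.22234180642322562 [ 0.36252069  0.52433593 -0.28595911]
```

Call:
jog_arm([
  [-1,0.3,0,16,0.2],
  [-1,0,0,14,0],
  [-1,0,0,9,0],
  [-1,0,0,6,0],
  [-1,0,0,5,0],
  [-1,0,0,3,0],
  [-1,0,0,0,0],
  [-1,0,0,0,0],
])

```text
time: 38.23
tool_pos: [0.596, 0.2012, 0.0397]
tcp_rot: [-3.127, 0.305, -0.0]
wrist_force: [0.3, -1.1, 0.1]
width: 0.223
grip_force: 39.5
```

```bash
python3 -c "
from h import *
s=bot.read_state();go(596.3,202,37.9,-11.02);print(s['width'],s['wrist_force'])
"
```

```text
t 38.23 pos [596.  201.2  39.7] ang -11.13 twist -0.1 then shift [ 0.2 -0.9  1.8]
0.2225253416352939 [ 0.28444546 -1.06582101  0.13139183]
```

Call:
jog_arm([
  [-1,0,-0.5,1.5,0],
  [-1,0,0,1,0],
  [-1,0,0,0,0],
  [-1,0,0,0,0],
])

```text
time: 38.57
tool_pos: [0.5965, 0.2017, 0.0378]
tcp_rot: [-3.126, 0.304, -0.002]
wrist_force: [-0.7, -0.9, 1.6]
width: 0.227
grip_force: 39.8
```

Call:
jog_arm([
  [0,0,0,0,0],
  [0,0,0,0,0],
  [0,0,0,0,0],
  [0,0,0,0,0],
  [0,0,0,-15,0],
  [0,0,0,-30,0],
  [0,0,0,-35,0],
  [0,0,0,-35,0],
  [0,0,-30,0,0],
  [0,0,-38,0,0],
])

```text
time: 39.4
tool_pos: [0.6116, 0.2676, 0.1566]
tcp_rot: [-3.124, 0.31, -0.01]
wrist_force: [1.0, 0.2, -0.3]
width: 0.498
grip_force: 0.0
```

Call:
jog_arm([
  [0,0,-38,0,0],
  [0,0,-38,0,0],
  [0,0,-38,0,0],
  [0,0,-38,0,0],
  [0,0,0,0,0],
  [0,0,0,0,0],
])

```text
time: 39.9
tool_pos: [0.6378, 0.4196, 0.1511]
tcp_rot: [3.127, -0.3, -0.001]
wrist_force: [0.1, -0.2, -0.1]
width: 0.503
grip_force: 0.0
```

```bash
python3 -c "
from h import *
im,d,c=cam('top');im2,d2,c2=cam('side')
W=world(d,c);H=W[...,2]
m=np.zeros(H.shape,bool);m[148:215,262:352]=1
n,l,st,ce=cv2.connectedComponentsWithStats((m&(H>.046)).astype(np.uint8))
for i in range(1,n):
    if st[i,4]>60: print('slat',rect(c,l==i,.056),np.median(H[l==i]),np.percentile(H[l==i],[5,95]))
print(bot.read_state()['tool_pos'])
a=cv2.resize(im[130:270,200:440],None,fx=2.5,fy=2.5);b=cv2.resize(im2[150:290,220:400],None,fx=600/180,fy=600/180)[:240]
cv2.imwrite('pics/f.png',np.vstack([a,b])[...,::-1])"
```

```text
slat [594.3 202.4 150.4  20.7 -11.2] 0.055652657973963196 [0.05232589 0.05867222]
slat [582.4 131.8 150.2  20.1 -11.1] 0.05567641930777436 [0.0529098  0.05885833]
[0.63790749 0.41683836 0.15141758]
```

View pics/f.png

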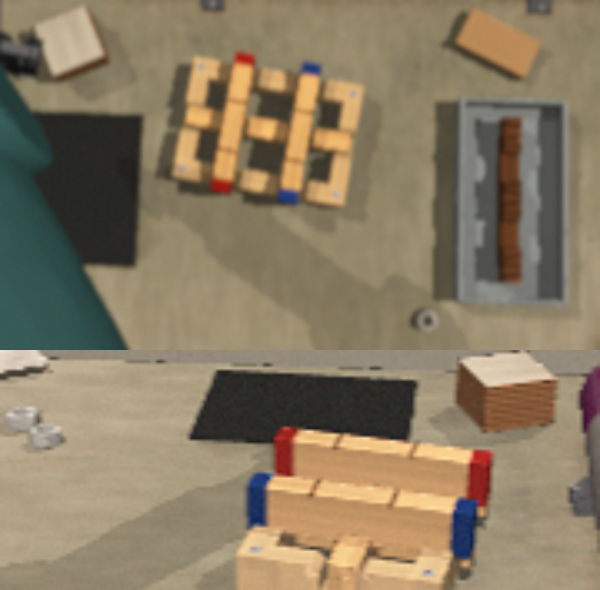

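Both slats are back in their notches, within 2 mm of start and at the same height. The old bearer is in the tray, the bystanders are untouched, and the gripper is clear. Handing in.

```bash
python3 -c "
from workcell import bot
print(bot.finish_job())"
```

```text
the job is handed in; nothing more can be done
None
```

The job is handed in at about 40 s of the 112 s allowed: last camera check showed the new bearer flush with the rim, both slats in their own notches within 2 mm of start, the old bearer in the tray and the bystanders where they were (no verdict was returned).

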